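# Unhook a relay pack from a bent spares peg and kit it

### The job

Take the wide relay pack off its wire peg on the spares stand - lift its hang tab so that the hole clears the peg's upturned tip while you slide it off, by feel and gently, without straining the peg - and stand it upright, on the floor of the empty pocket of the kit rack, set down gently. Leave the slim pack on the other peg and the module in the rack alone, and let go of the pack.

Things in the scene. Friction and masses are not known exactly. Their poses are not given: they have to be found in the camera images.
- pack: Sizes here in mm. Relay pack: grey plastic clamshell with a relay showing on both sides, 0.08-0.17 kg, hung on one of two pegs. Origin: centre of its underside; z up, x its thin axis (along the peg), y its width. Case 24 (x) by 56 (y) by 74 high; above it a flat hang tab 8 thick (x), 36 wide (y), z 74 to 130. Pinch the plain tab above the hole (z 94 to 130) by its two faces, from above.
- hole (a point): Centre of the pack's hang hole, 84 above its underside: rectangular, 14 wide (pack y) by 20 high (z 74 to 94), right through the tab along pack x. The wire passes through it; its upper edge rests on the wire. The hole clears the peg's tip only while its lower edge is within about 2 mm of, or touching, the wire's underside.
- slim: The other pack, to be left alone: grey, narrow and tall (case 20 by 34 by 100, tab top at z 150), hanging in the same way on the other peg. Origin: centre of its underside.
- stand: Fixed spares stand (mm): base 230 wide (y), 12 thick, x -120 to 50; two posts (y +-105, 205 high); cross bar (x 0 to 30, z 175 to 205). Origin: on the bench below the bar's front face; z up; two wire pegs point to its -x from the bar's face, at y -65 and +65. Packs start 45 to 55 from the face. Each peg sits in a stiff sprung socket: it gives 1 mm up or down per 5 N, all along. Keep under 10 N.
- peg0 (a point): Root of the peg at stand y -65: axis of the steel wire, 6 thick, at the bar's face, 190 above the bench. The wire runs level to stand x -62; the outer part, 100 long, was bent by handling in the upright plane: anywhere from 0.16 rad down to 0.22 rad up, not measured, to be felt. Its end (162 out, outer face 165) turns up square to the outer part, 10 above the wire's upper side: 16 high in all.
- peg1 (a point): Root of the other, equal peg, at stand y +65. Its outer part is bent by another unmeasured angle in the same range.
- rack: Fixed aluminium kit rack, 76 (x) by 84 (y) by 45 high. Two open pockets side by side along its y, each 68 (x) by 36 (y) inside and 40 deep; walls 4. Origin: centre of its underside. The pocket at its +y side is empty, the other holds the module.
- pocket (a point): Centre of the floor of the empty pocket, 5 above the bench; axes as the rack's: the pack's width goes along x, its thin axis along y.
- module: White module, 50 by 26 by 60 high, standing in the other pocket of the rack (40 from the empty one). Origin: centre of its underside.
Not all that is in view belongs to the job. What is shaped like the pack but blue, purple or turquoise is not meant.

How it is judged (in metres and radians):
On the way:
1. the pack is off its peg, beyond the tip (more than 180 mm from the bar), held clear of the bench in the fingers (x of pack in the frame of stand below -0.18 m and height (world z) of pack above 0.05 m and contact force between the fingers and pack above 1 N and contact force between pack and stand below 0.1 N), for 0.2 s.
At the end, for the whole second after the job is handed in: The pack stands in the empty pocket: its underside centre within 12 mm sideways and 6 mm in height of the centre of the pocket's floor, within 0.15 rad of upright, at rest and released; the slim pack and the module are within 30 mm of where they began (horizontal distance between pack and pocket below 0.012 m and z of pack in the frame of pocket between -0.004 and 0.006 m and angle between pack's own z axis and vertical below 0.15 rad and linear speed of pack below 0.02 m/s and contact force between the fingers and pack below 0.1 N and distance of each of slim, module from where it was at the start of the episode below 0.03 m); the robot touches nothing.
It fails at once if more than 10 N acts on the stand or its pegs (contact force between stand and anything else above 10 N).
It fails at once if the pack is pressed or dropped into the rack with more than 30 N (contact force between pack and rack above 30 N).
It fails at once if the slim pack is disturbed (moved more than 30 mm) (distance of slim from where it was at the start of the episode above 0.03 m).
It fails at once if the module is disturbed (moved more than 30 mm) (distance of module from where it was at the start of the episode above 0.03 m).
It also fails if it takes over 72 s, if anything falls off the work surface, if the arm or the gripper's body presses on something with over 40 N, if the wrist force passes 120 N, or if a joint passes its speed limit or range.

### The arm

A 6-joint arm with a two-finger parallel gripper is mounted at the origin on the work surface. World frame = base frame: x ahead of the robot, y to its left, z up, the work surface at z = 0. Lengths are in mm, angles in rad, forces in N, time in s.
With the tool pointing down it reaches from about 350 to 925 mm from the base axis. Payload 6.4 kg.
Tool frame: the origin (TCP) lies on the centre line of the jaws, within the pads' length; the fingertips stand 25 mm ahead of it and the grasp point (between the pads) lies 6 mm ahead of it (robot.finger_overhang is the distance from the TCP to the fingertips, in mm); z points along the fingers, x is the direction in which the jaws open and shut, and the axes are right-handed (so a half turn about z gives the same grasp; the last joint's range is limited). The gripper opens to 85 mm and grips with 20 to 120 N. Pads are 22 mm wide; open, the fingers measure 114 mm over their backs; the gripper's body (76 mm by 85 mm) begins 54 mm behind the grasp point. The pads swing forward as they close: fully open they stand 13 mm farther back than shut.
Start: joints at [-1.313, 0.245, 1.558, -0, 1.339, -0.174], TCP at [272.035, -590.348, 230.79] pointing down, gripper open.
Joint ranges: [-3.13, 3.13], [-1.02, 2.26], [0.13, 2.54], [-0.95, 4.09], [0.21, 2.88], [-2.74, 2.74]. Speed limits (rad/s): [2.57, 2.57, 3.14, 3.14, 3.14, 3.14].

### API

Orientations are given as a unit quaternion [w, x, y, z].
In Python, from plant import state, vision, workorder, robot gives the robot as it stands. The module is installed in compiled form; this text tells all that it offers.
- The arm moves only by the tool send_rows, never from a script. Its argument "rows" is a list of rows, each a list of 5 numbers: the shift along the tool's x, y, z in units of 40 mm (1.0 is 40 mm), then the turn about the tool's z in units of 5 degrees (1.0 is 5 degrees), then the opening, from 0 (shut) to 1 (fully open). In form: [[x, y, z, turn, grip], ...]. A call has 1 to 8 rows; each row is the pose to reach, as a shift and turn from the pose commanded when the call began, along the tool's axes at that moment; what a row does not reach only later rows make up. A row lasts 1/12 s, in which the tool goes at most 41.7 mm and 7.16 degrees, less where a joint would pass 70% of its speed; a pose out of reach is approached as far as the arm can. A call with a gripper value outside its range is refused whole. The fingers move at their own pace and stop on an object; "newtons" is the grip in N (left out, the last holds). Time passes only in rows, so rows that repeat a pose let the fingers close. It gives the time, the measured TCP pose, the force and the opening at its end, in the units of the state.
- state(): the state, without advancing time (a new reading comes with each control period).
- vision.camera(name): name is "scene" or "top" or "wrist"; returns (picture, depth): 384x512x3 uint8, blue, green, red; 384x512 float32, mm along the optical axis (not along the pixel's ray), 0 where there is no reading.
- vision.get_calibration(name): a dict with "vertical_fov" (degrees; the focal length in pixels is half the picture's height over the tangent of half this angle, whatever the lens; pixels are square), "cx", "cy" (the principal point, pixels), "distortion" ([k1, k2, p1, p2, k3] as OpenCV has them; the pictures are not rectified), "rvec" (rotation vector, rad) and "tvec" (3), from world to camera coordinates, as OpenCV has them. Camera axes: x right, y down, z forward; pixel columns grow to the right and rows downward; lengths in mm; the calibration is good to about 2 mm. A picture is of the moment at which its call begins: read the wrist's pose just before it. get_calibration takes no time and is no camera call; for the wrist camera it gives the pose at the moment of the call.
- workorder.close_job(): hands the job in, once; it reports no verdict.
The state is a dict: "time": time; "joint_pos": joint angles; "joint_velocities": joint speeds; "joint_efforts": joint torques, N m; "tool_pos": TCP position; "tcp_rot": TCP orientation; "wrist_force": force on the tool from outside, world axes, zero at the start; "wrist_torque": the same for the moment, N m; "gripper_width": finger opening in mm.
Only numpy, scipy, OpenCV 4.12 (cv2) and the standard library are available. Lean on these libraries where they do the work, as an engineer would, in place of code of your own. Each camera call takes 0.05 s, during which the arm holds its last target. There are 200 camera calls.

## Working session

There is one attempt and no reset: what is moved stays moved. The work goes in short steps, Python scripts to look and compute and a tool call to move; the robot and the scene stay as the last step left them, time stands still between calls to the robot, and variables do not carry over. Pictures are saved under pics/ and viewed, about 8 in all and at most 12, crops included, and the job is handed in when it is done.

Besides the shell and the picture viewer there is one more tool, called as a command line: name --pt "numbers of a row" for each row, then --argument value for the rest. send_rows: Moves the arm, as the interface text tells. Its arguments: {"type":"object","properties":{"rows":{"type":"array","items":{"type":"array","items":{"type":"number"}}},"newtons":{"type":"number"}},"required":["rows"]}

```bash
mkdir -p pics
cat > h.py <<'E'
import numpy as np, cv2
from plant import state, vision, workorder, robot
def cam(n):
    c=vision.get_calibration(n); im,d=vision.camera(n)
    return im,d,c
def K(c,h=384):
    f=h/2/np.tan(np.radians(c["vertical_fov"])/2)
    return np.array([[f,0,c["cx"]],[0,f,c["cy"]],[0,0,1.]])
def cloud(d,c):
    h,w=d.shape; u,v=np.meshgrid(np.arange(w),np.arange(h))
    p=cv2.undistortPoints(np.stack([u,v],-1).reshape(-1,1,2).astype(np.float64),K(c),np.array(c["distortion"],float)).reshape(h,w,2)
    P=np.dstack([p*d[...,None],d]).astype(float)
    R=cv2.Rodrigues(np.array(c["rvec"],float))[0]
    W=(P-np.array(c["tvec"],float).reshape(3))@R
    W[d<=0]=np.nan
    return W
E
python3 - <<'E'
from h import *
s=state(); print(s)
for n in("scene","top","wrist"):
    im,d,c=cam(n); np.savez(f"{n}0.npz",im=im,W=cloud(d,c)); print(n,c)
    cv2.imwrite(f"pics/{n}0.png",im)
a=cv2.imread("pics/scene0.png");b=cv2.imread("pics/top0.png")
E
```

```text
{'time': 0.0, 'joint_pos': array([-1.31308319e+00,  2.45805694e-01,  1.55906596e+00, -3.27011284e-05,
        1.33874841e+00, -1.74078335e-01]), 'joint_velocities': array([ 0.00258237,  0.00105859, -0.00138086, -0.00015795, -0.0004782 ,
        0.00099793]), 'joint_efforts': array([-6.96931729e-04, -4.29516220e+01, -3.26130259e+01, -1.75600790e-04,
        5.42752634e-03, -1.11999549e-05]), 'tool_pos': array([ 271.88086112, -589.752706  ,  229.65778775]), 'tcp_rot': array([-6.74497205e-04,  8.42170979e-01, -5.39209619e-01, -7.56907454e-04]), 'wrist_force': array([ 0.19275513, -0.10036375, -0.32802582]), 'wrist_torque': array([-0.0310631 , -0.04737314, -0.01066754]), 'gripper_width': 85.54668546080224}
scene {'vertical_fov': 51.27338733923496, 'cx': 261.95549659528615, 'cy': 189.61013937427717, 'distortion': array([-0.02200206,  0.        ,  0.        ,  0.        ,  0.        ]), 'rvec': array([ 2.02733787,  1.63003163, -0.52541745]), 'tvec': array([-156.36238166, -395.27722851, 1469.71684923])}
top {'vertical_fov': 43.4091333347781, 'cx': 255.78694721620712, 'cy': 197.9722766981036, 'distortion': array([-0.1958026,  0.       ,  0.       ,  0.       ,  0.       ]), 'rvec': array([ 2.085008  , -2.13578653,  0.22626139]), 'tvec': array([  49.05130834,  588.18645587, 1067.71174768])}
wrist {'vertical_fov': 61.212569385192694, 'cx': 257.4184405506209, 'cy': 190.70321623822673, 'distortion': array([-0.03138518,  0.        ,  0.        ,  0.        ,  0.        ]), 'rvec': array([-2.41861551,  1.54889003,  0.24295735]), 'tvec': array([-649.40696271,  -39.43569626,  381.11710737])}
```

View pics/scene0.png

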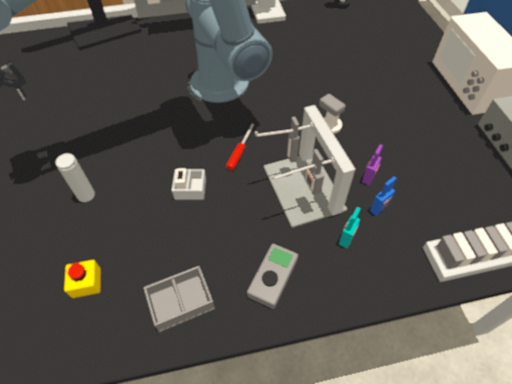

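View pics/top0.png

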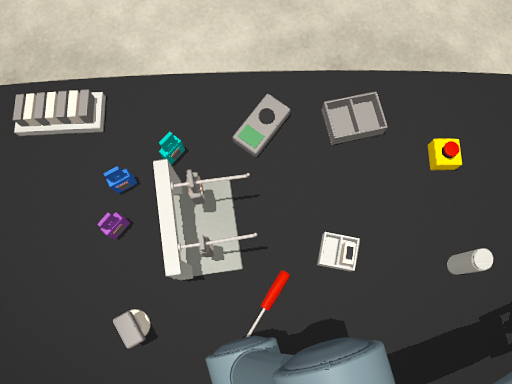

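Run:
```python
from h import *
T=np.load("top0.npz");S=np.load("scene0.npz")
def crop(z,u0,v0,w,h,k): return cv2.resize(z["im"][v0:v0+h,u0:u0+w],None,fx=k,fy=k,interpolation=cv2.INTER_CUBIC)
a=crop(T,145,150,128,130,3); b=crop(S,240,90,128,135,3); c=crop(T,310,225,60,50,4)
H=np.zeros((405+204,800,3),np.uint8)[:600]
H[:390,:384]=a;H[:405,400:784]=b;c=c[:190];H[410:600,:240]=c
d=crop(S,165,160,50,45,4);H[410:590,260:460]=d
cv2.imwrite("pics/c1.png",H)
W=T["W"]
for u,v in[(165,165),(173,270),(240,180),(238,268),(190,183),(207,245),(247,177),(255,236),(320,232),(358,236),(354,272),(318,264),(330,250),(349,253),(340,105),(383,135)]: print(u,v,W[v,u].round(0))
# bar top points
m=(W[...,2]>195)&(W[...,2]<215)&(W[...,0]>300)
vv,uu=np.where(m); print(uu.min(),uu.max(),vv.min(),vv.max(),m.sum())
r=cv2.minAreaRect(W[m][:,:2].astype(np.float32)); print(r, cv2.boxPoints(r), np.nanmedian(W[m][:,2]))
```

```text
165 165 [634. 224. 204.]
173 270 [415. 204. 206.]
240 180 [649.  73.   2.]
238 268 [430.  81.  11.]
190 183 [587. 167. 232.]
207 245 [468. 139. 172.]
247 177 [657.  55.  -0.]
255 236 [508.  39.   1.]
320 232 [ 513. -120.    2.]
358 236 [ 501. -214.    2.]
354 272 [ 413. -199.    1.]
318 264 [ 434. -109.   21.]
330 250 [ 468. -142.    6.]
349 253 [ 454. -177.   64.]
340 105 [ 840. -189.   16.]
383 135 [ 762. -300.   -2.]
153 254 160 276 2023
((535.392333984375, 138.61624145507812), (240.7152862548828, 194.58506774902344), 7.130118370056152) [[403.88922  220.21724 ]
 [428.0417    27.136925]
 [666.89545   57.015244]
 [642.743    250.09555 ]] 205.86519496717494
```

View pics/c1.png

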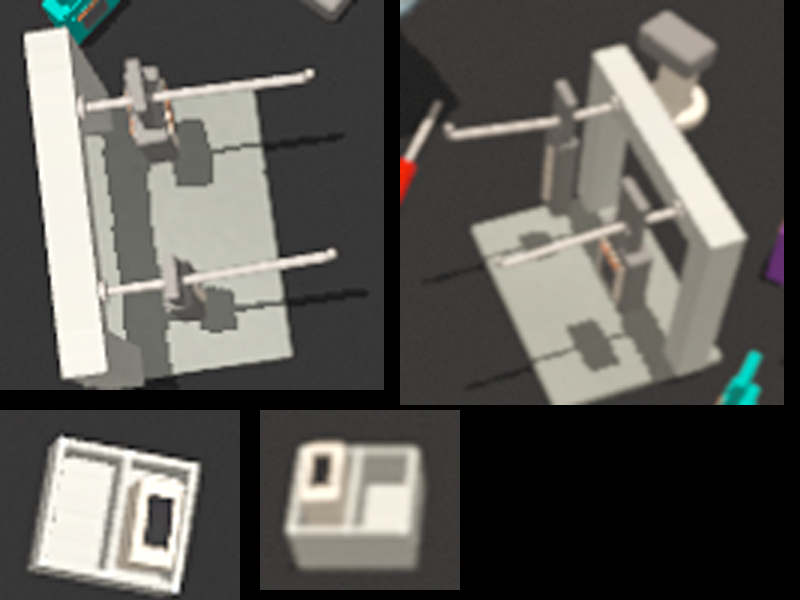

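Run:
```python
from h import *
T=np.load("top0.npz");S=np.load("scene0.npz");W=T["W"];V=S["W"]
def box(P):
    r=cv2.minAreaRect(P[:,:2].astype(np.float32)); return r,cv2.boxPoints(r).round(1).tolist()
m=(W[...,2]>198)&(W[...,2]<212)&(T["im"].min(2)>200)
n,l,st,_=cv2.connectedComponentsWithStats(m.astype(np.uint8)); k=1+np.argmax(st[1:,4])
P=W[l==k]; r,b=box(P); print("bar top",r,b,np.median(P[:,2]))
c=np.array(r[0]); b=np.array(b); 
e=b-np.roll(b,1,0); L=np.linalg.norm(e,axis=1); d=e[np.argmax(L)]/L.max(); 
if d[0]>0:d=-d          # stand +y
X=np.array([d[1],-d[0]]); # stand +x
o=c-X*15; print("yaw",np.degrees(np.arctan2(X[1],X[0])),"L",L,"origin",o)
np.savez("stand.npz",o=o,X=X,Y=d)
for nm,A in(("top",W),("scene",V)):
    q=np.stack([(A[...,:2]-o)@X,(A[...,:2]-o)@d,A[...,2]],-1)
    for y0 in(-65,65):
        s=(abs(q[...,1]-y0)<10)&(q[...,2]>150)&(q[...,0]<-5)&(q[...,0]>-175)
        Q=q[s]
        print(nm,y0,s.sum())
        for x in range(-170,-5,10):
            z=Q[abs(Q[:,0]-x)<5]
            if len(z): print("  x",x,len(z),"y",np.median(z[:,1]).round(1),"z med/max",np.median(z[:,2]).round(1),z[:,2].max().round(1))
        s=(abs(q[...,1]-y0)<32)&(q[...,2]>212)&(q[...,0]<-20)&(q[...,0]>-100); Q=q[s]
        if len(Q): print("  tab",len(Q),Q.min(0).round(1),Q.max(0).round(1),np.median(Q,0).round(1))
for nm,A in(("top",W),("scene",V)):
    m=(A[...,2]>38)&(A[...,2]<50)&(A[...,0]>390)&(A[...,0]<540)&(A[...,1]<-90)&(A[...,1]>-230)
    print("rack",nm,m.sum(),box(A[m]))
    m=(A[...,2]>56)&(A[...,2]<75)&(A[...,0]>390)&(A[...,0]<540)&(A[...,1]<-90)&(A[...,1]>-230)
    print("module",nm,m.sum(),box(A[m]))
    m=(A[...,2]>1)&(A[...,2]<10)&(A[...,0]>430)&(A[...,0]<500)&(A[...,1]<-125)&(A[...,1]>-160)
    print("floor",m.sum(),np.median(A[m],0))
```

```text
bar top ((525.7308349609375, 218.12847900390625), (240.34117126464844, 34.024253845214844), 7.527705192565918) [[404.3999938964844, 219.3000030517578], [408.79998779296875, 185.5], [647.0999755859375, 217.0], [642.5999755859375, 250.6999969482422]] 206.07636613506324
yaw 97.5300629673474 L [240.2606728   34.08518964 240.37290651  33.99911461] origin [527.69653071 203.25783543]
top -65 295
  x -160 12 y -64.2 z med/max 191.5 197.2
  x -150 14 y -64.6 z med/max 187.4 190.9
  x -140 14 y -65.2 z med/max 186.8 192.2
  x -130 12 y -64.0 z med/max 188.7 191.5
  x -120 14 y -65.0 z med/max 190.0 192.4
  x -110 13 y -64.3 z med/max 190.1 194.2
  x -100 7 y -64.4 z med/max 189.3 192.9
  x -90 14 y -63.2 z med/max 190.5 193.5
  x -80 14 y -62.6 z med/max 191.9 194.1
  x -70 13 y -63.5 z med/max 192.2 196.1
  x -60 26 y -62.2 z med/max 179.2 196.0
  x -50 68 y -63.3 z med/max 193.5 232.8
  x -40 25 y -63.1 z med/max 228.8 234.2
  x -30 22 y -63.1 z med/max 191.9 195.8
  x -20 13 y -63.0 z med/max 192.0 193.4
  x -10 14 y -63.1 z med/max 192.4 194.4
  tab 85 [-49.6 -81.9 212. ] [-40.9 -45.3 234.
[... 2701 characters left out ...]
3125, -168.1999969482422], [432.3999938964844, -157.6999969482422]])
floor 313 [ 467.83302269 -142.51935947    5.91354232]
rack scene 265 (((461.4876708984375, -159.78236389160156), (81.611083984375, 81.71421813964844), 77.44783020019531), [[412.70001220703125, -190.6999969482422], [492.5, -208.5], [510.20001220703125, -128.8000030517578], [430.5, -111.0999984741211]])
module scene 134 (((455.13720703125, -177.44093322753906), (25.767107009887695, 51.34543991088867), 79.71331024169922), [[427.6000061035156, -185.5], [478.1000061035156, -194.6999969482422], [482.70001220703125, -169.3000030517578], [432.20001220703125, -160.1999969482422]])
floor 96 [ 450.02927289 -140.74414634    5.32257603]
```

```bash
cat >> h.py <<'E'
def go(x,y,z,yaw=None):
    from scipy.spatial.transform import Rotation as Ro
    s=state(); q=s["tcp_rot"]; R=Ro.from_quat([q[1],q[2],q[3],q[0]]).as_matrix()
    a=np.degrees(np.arctan2(R[1,0],R[0,0])); d=(np.array([x,y,z])-s["tool_pos"])
    c,n=np.cos(np.radians(a)),np.sin(np.radians(a))
    print("yaw",a.round(2),"pos",s["tool_pos"].round(1),"rows",np.round([(c*d[0]+n*d[1])/40,(n*d[0]-c*d[1])/40,-d[2]/40,0 if yaw is None else (a-yaw)/5],3),"F",s["wrist_force"].round(2),"w",round(s["gripper_width"],1),"t",s["time"])
def stand(x,y):
    z=np.load("stand.npz"); return z["o"]+x*z["X"]+y*z["Y"]
E
python3 - <<'E'
from h import *
z=np.load("stand.npz")
for n in("top","scene"):
    A=np.load(n+"0.npz")["W"]; q=np.stack([(A[...,:2]-z["o"])@z["X"],(A[...,:2]-z["o"])@z["Y"],A[...,2]],-1)
    for y0 in(-65,65):
        for lo,hi in((60,90),(100,165),(200,235)):
            s=(abs(q[...,1]-y0)<45)&(q[...,2]>lo)&(q[...,2]<hi)&(q[...,0]<-20)&(q[...,0]>-90); Q=q[s]
            if len(Q)>5:print(n,y0,lo,len(Q),np.percentile(Q,3,axis=0).round(1),np.percentile(Q,97,axis=0).round(1), "yaw slope",np.polyfit(Q[:,1],Q[:,0],1)[0].round(3))
        s=(abs(q[...,1]-y0)<40)&(q[...,2]>20)&(q[...,0]<-20)&(q[...,0]>-90);print("minz",np.nanmin(q[s][:,2]))
print(stand(-47.5,-64.6)); p=stand(-47.5,-64.6); go(p[0],p[1],330,-82.5)
c=vision.get_calibration("wrist");R=cv2.Rodrigues(c["rvec"])[0];print("cam",-R.T@c["tvec"],R[2])
E
```

```text
top -65 100 116 [-58.4 -81.5 105. ] [-31.5 -37.1 164.5] yaw slope 0.181
top -65 200 94 [-49.4 -79.9 204. ] [-41.5 -45.7 233.3] yaw slope -0.001
minz 20.053321392835333
top 65 100 54 [-61.   52.4 109.2] [-43.5  82.2 163.2] yaw slope 0.418
top 65 200 72 [-54.4  50.4 202.7] [-47.1  79.9 227.5] yaw slope -0.001
minz 83.99076292000747
scene -65 100 280 [-62.3 -92.3 103.3] [-37.2 -42.3 163.6] yaw slope -0.31
scene -65 200 123 [-52.1 -82.  200.9] [-43.1 -45.6 229.6] yaw slope -0.074
minz 99.66630085785178
scene 65 60 31 [-62.9  48.3  74.1] [-45.   74.9  89. ] yaw slope -0.428
scene 65 100 170 [-64.7  48.1 102.6] [-45.7  78.6 163.2] yaw slope -0.383
scene 65 200 72 [-57.5  50.4 201.7] [-49.1  81.6 224. ] yaw slope -0.027
minz 74.01808917374743
[597.96413889 164.63306047]
yaw -65.26 pos [ 271.9 -589.9  229.9] rows [-13.721 -15.298  -2.502   3.448] F [ 0.56 -0.08  0.76] w 85.0 t 0.15
cam [ 342.95048775 -557.63515207  374.32923067] [-0.27680587 -0.12628458 -0.95259158]
```

send_rows --pt "0 0 -2.5 0 0.4" --pt "-13.7 -15.3 -2.5 3.44 0.4" --pt "-13.7 -15.3 -2.5 3.44 0.4" --pt "-13.7 -15.3 -2.5 3.44 0.4" --pt "-13.7 -15.3 -2.5 3.44 0.4" --pt "-13.7 -15.3 -2.5 3.44 0.4" --pt "-13.7 -15.3 -2.5 3.44 0.4" --pt "-13.7 -15.3 -2.5 3.44 0.4"

```text
time: 0.82
tool_pos: [387.9, -321.3, 293.0]
tcp_rot: [-0.0, 0.752, -0.659, -0.0]
wrist_force: [0.8, -0.4, -0.7]
gripper_width: 34.2
```

Run:
```python
from h import *
p=stand(-47.5,-64.6); go(p[0],p[1],330,-82.5)
```

```text
yaw -82.49 pos [ 387.9 -321.3  293. ] rows [-1.1359e+01 -6.7950e+00 -9.2600e-01  2.0000e-03] F [ 0.84 -0.43 -0.68] w 34.2 t 0.8167
```

send_rows --pt "-11.3 -6.8 -0.9 0 0.4" --pt "-11.3 -6.8 -0.9 0 0.4" --pt "-11.3 -6.8 -0.9 0 0.4" --pt "-11.3 -6.8 -0.9 0 0.4" --pt "-11.3 -6.8 -0.9 0 0.4" --pt "-11.3 -6.8 -0.9 0 0.4" --pt "-11.3 -6.8 -0.9 0 0.4" --pt "-11.3 -6.8 -0.9 0 0.4"

```text
time: 1.48
tool_pos: [520.5, -16.2, 315.8]
tcp_rot: [0.0, 0.752, -0.659, 0.0]
wrist_force: [0.7, -1.4, 0.2]
gripper_width: 34.0
```

Run:
```python
from h import *
p=stand(-47.5,-64.6); go(p[0],p[1],330,-82.5)
```

```text
yaw -82.45 pos [520.5 -16.2 315.8] rows [-4.227 -2.514 -0.354  0.01 ] F [ 0.69 -1.37  0.25] w 34.0 t 1.4833
```

send_rows --pt "-3.7 -2.2 -0.3 0 0.4" --pt "-3.7 -2.2 -0.3 0 0.4" --pt "-3.7 -2.2 -0.3 0 0.4" --pt "-3.7 -2.2 -0.3 0 0.4" --pt "-3.7 -2.2 -0.3 0 0.4" --pt "-3.7 -2.2 -0.3 0 0.4" --pt "-3.7 -2.2 -0.3 0 0.4"

```text
time: 2.07
tool_pos: [587.8, 139.7, 327.2]
tcp_rot: [0.001, 0.752, -0.659, -0.0]
wrist_force: [-0.1, -0.6, -0.1]
gripper_width: 34.2
```

Run:
```python
from h import *
p=stand(-47.5,-64.6); go(p[0],p[1],330,-82.5)
im,d,c=cam("wrist"); A=cloud(d,c); cv2.imwrite("pics/w1.png",im); np.savez("w1.npz",im=im,W=A)
z=np.load("stand.npz"); q=np.stack([(A[...,:2]-z["o"])@z["X"],(A[...,:2]-z["o"])@z["Y"],A[...,2]],-1)
s=(abs(q[...,1]+65)<35)&(q[...,2]>215)&(q[...,2]<245)&(q[...,0]<-20)&(q[...,0]>-90); Q=q[s]
if len(Q):print("tab",len(Q),np.percentile(Q,3,axis=0).round(1),np.percentile(Q,97,axis=0).round(1),np.polyfit(Q[:,1],Q[:,0],1)); 
T=Q[Q[:,2]>Q[:,2].max()-6];print("tabtop",len(T),T.min(0),T.max(0),np.median(T,0))
for x in range(-170,-5,10):
    s=(abs(q[...,1]+65)<8)&(abs(q[...,0]-x)<5)&(q[...,2]>170)&(q[...,2]<215)
    if s.any(): print(x,s.sum(),np.median(q[s],0).round(1))
```

```text
yaw -82.42 pos [587.8 139.7 327.2] rows [-0.584 -0.335 -0.07   0.015] F [-0.08 -0.63 -0.05] w 34.2 t 2.0667
tab 582 [-49.5 -82.9 217.1] [-41.1 -48.3 230.8] [-4.79520312e-02 -4.87021333e+01]
tabtop 498 [-49.68732423 -83.14377739 225.84120811] [-40.39097382 -47.25020626 231.80423237] [-45.13330331 -66.03609197 229.62632937]
-160 93 [-159.6  -64.9  192. ]
-150 66 [-149.6  -65.   187.2]
-140 64 [-139.6  -64.8  188. ]
-130 71 [-129.6  -65.1  188.8]
-120 77 [-119.7  -64.9  189. ]
-110 76 [-109.8  -65.1  189.8]
-100 77 [-100.   -65.3  190.4]
-90 77 [-90.2 -65.4 191.3]
-80 84 [-80.  -65.6 192. ]
-70 75 [-69.9 -65.5 192.2]
-60 99 [-58.5 -65.9 192.7]
-50 178 [-50.4 -66.7 189. ]
-40 8 [-35.6 -66.  193. ]
-30 82 [-29.9 -65.7 193.1]
-20 77 [-20.  -65.7 192.9]
-10 79 [-10.3 -65.9 193.2]
```

View pics/w1.png

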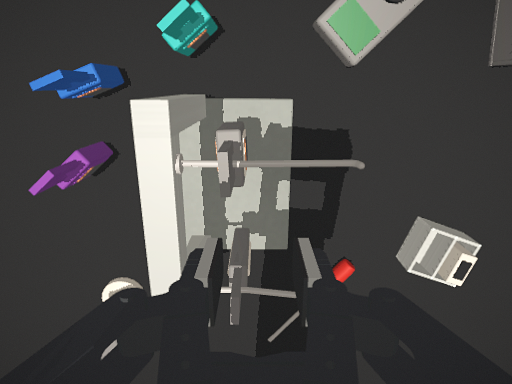

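Run:
```python
from h import *
p=stand(-45.5,-65.8); go(p[0],p[1],250,-82.5)
```

```text
yaw -82.5 pos [587.7 139.  327.4] rows [-0.652 -0.368  1.934 -0.   ] F [0.2  0.77 0.66] w 33.9 t 2.1167
```

send_rows --pt "-0.65 -0.37 0 0 0.4" --pt "-0.65 -0.37 0.6 0 0.4" --pt "-0.65 -0.37 1.3 0 0.4" --pt "-0.65 -0.37 1.93 0 0.4" --pt "-0.65 -0.37 1.93 0 0.4" --pt "-0.65 -0.37 1.93 0 0.4" --pt "-0.65 -0.37 1.93 0 0.4"

```text
time: 2.7
tool_pos: [600.1, 166.6, 252.6]
tcp_rot: [-0.001, 0.752, -0.66, 0.001]
wrist_force: [0.3, 0.5, 1.3]
gripper_width: 34.1
```

Run:
```python
from h import *
p=stand(-45.5,-65.8); go(p[0],p[1],226,-82.5)
im,d,c=cam("wrist"); A=cloud(d,c); np.savez("w2.npz",im=im,W=A)
z=np.load("stand.npz"); q=np.stack([(A[...,:2]-z["o"])@z["X"],(A[...,:2]-z["o"])@z["Y"],A[...,2]],-1)
s=(abs(q[...,1]+65)<25)&(q[...,2]>205)&(q[...,2]<240)&(q[...,0]<-37)&(q[...,0]>-54); Q=q[s]
if len(Q):print("tab",len(Q),np.percentile(Q,3,axis=0).round(1),np.percentile(Q,97,axis=0).round(1))
cv2.imwrite("pics/w2.png",im)
```

```text
yaw -82.55 pos [600.1 166.6 252.6] rows [-0.008  0.028  0.665 -0.01 ] F [0.3  0.53 1.3 ] w 34.1 t 2.7
tab 1008 [-48.7 -83.  210. ] [-40.8 -48.3 230.6]
```

View pics/w2.png

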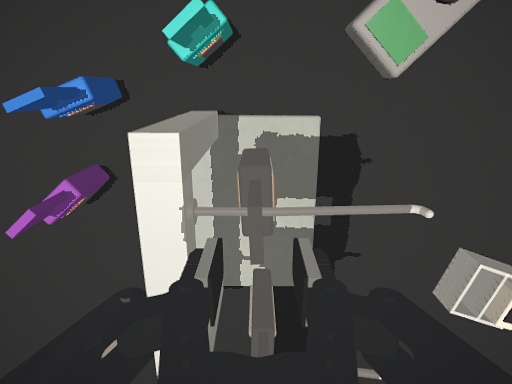

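Run:
```python
from h import *
s=state();c=vision.get_calibration("wrist")
R=cv2.Rodrigues(c["rvec"])[0];print("cam",-R.T@c["tvec"],R[2], s["tool_pos"])
P=np.array([s["tool_pos"]-[0,0,k] for k in(0,25,35)]+[[*stand(-45,-65),229],[*stand(-45,65),224],[*stand(-162,65),215],[*stand(-162,-65),190]])
print(cv2.projectPoints(P,c["rvec"],c["tvec"],K(c),c["distortion"])[0].reshape(-1,2))
z=np.load("w2.npz")["W"];print(z[310,262],z[200,256],z[160,256],z[330,262],z[180,256],z[255,262])
```

```text
cam [677.37753154 176.75058614 397.98652406] [-0.29809725 -0.03930433 -0.95372596] [600.4494983  166.85011203 253.29926109]
[[257.00521869 251.94046857]
 [257.04313329 230.91823347]
 [257.05573085 223.94318501]
 [255.94997272 235.209011  ]
 [256.50191251 397.52510059]
 [413.27696026 384.97260049]
 [425.47065358 210.25378226]]
[486.25967729 147.27328704 148.56913909] [615.45637042 169.19610351 218.85015526] [625.72936442 170.76179419 157.16628802] [485.2984222  147.48396765 173.39423611] [615.82122584 169.40481614 177.24983509] [586.33716308 161.90106204 229.83359192]
```

send_rows --pt "0 0.02 0.3 0 0.4" --pt "0 0.02 0.65 0 0.4" --pt "0 0.02 0.65 0 0.4" --pt "0 0.02 0.65 0 0.4" --pt "0 0.02 0.65 0 0.4"

```text
time: 3.17
tool_pos: [598.4, 167.6, 224.3]
tcp_rot: [0.0, 0.752, -0.659, -0.0]
wrist_force: [0.8, -0.1, 0.5]
gripper_width: 34.0
```

send_rows --pt "0 0 0 0 0.25" --pt "0 0 0 0 0.15" --pt "0 0 0 0 0" --pt "0 0 0 0 0" --pt "0 0 0 0 0" --pt "0 0 0 0 0" --pt "0 0 0 0 0" --newtons 30

```text
time: 3.75
tool_pos: [598.7, 167.5, 224.9]
tcp_rot: [-0.0, 0.752, -0.659, 0.0]
wrist_force: [-0.5, 0.9, 0.8]
gripper_width: 6.5
```

Run:
```python
from h import *
p=stand(-45.5,-65.8)
for i in range(4): go(p[0],p[1],226,-82.5); vision.camera("top")
```

```text
yaw -82.46 pos [598.7 167.5 224.9] rows [ 0.019 -0.001 -0.027  0.008] F [-0.5   0.92  0.76] w 6.5 t 3.75
yaw -82.46 pos [598.7 167.5 224.9] rows [ 0.019 -0.002 -0.027  0.008] F [ 0.19 -0.41  1.52] w 6.1 t 3.8
yaw -82.46 pos [598.7 167.5 224.9] rows [ 0.019 -0.002 -0.028  0.008] F [0.49 0.45 0.65] w 6.6 t 3.85
yaw -82.46 pos [598.7 167.5 224.9] rows [ 0.019 -0.002 -0.028  0.008] F [-0.03  0.9   2.49] w 6.3 t 3.9
```

```bash
cat >> h.py <<'E'
def feel(n=6):
    F=[];P=[]
    z=np.load("stand.npz")
    for i in range(n):
        s=state();F.append(s["wrist_force"]);P.append(s["tool_pos"]); vision.camera("top")
    F=np.array(F);P=np.mean(P,0); f=F.mean(0)
    print("stand xyz",((P[:2]-z["o"])@z["X"]).round(2),((P[:2]-z["o"])@z["Y"]).round(2),P[2].round(2),"F along X %.2f Y %.2f z %.2f"%(f[:2]@z["X"],f[:2]@z["Y"],f[2]),"w",s["gripper_width"].round(1),"t",round(s["time"],2))
E
python3 -c "
from h import *
feel(5)"
```

```text
Traceback (most recent call last):
  File "h.py", line 31, in feel
    print("stand xyz",((P[:2]-z["o"])@z["X"]).round(2),((P[:2]-z["o"])@z["Y"]).round(2),P[2].round(2),"F along X %.2f Y %.2f z %.2f"%(f[:2]@z["X"],f[:2]@z["Y"],f[2]),"w",s["gripper_width"].round(1),"t",round(s["time"],2))
                                                                                                                                                                          ^^^^^^^^^^^^^^^^^^^^^^^^
AttributeError: 'float' object has no attribute 'round'
```

send_rows --pt "0 0 -0.05 0 0" --pt "0 0 -0.1 0 0" --pt "0 0 -0.15 0 0" --pt "0 0 -0.2 0 0" --pt "0 0 -0.25 0 0" --pt "0 0 -0.28 0 0" --pt "0 0 -0.28 0 0"

```text
time: 4.78
tool_pos: [598.7, 167.5, 236.2]
tcp_rot: [-0.0, 0.752, -0.659, 0.0]
wrist_force: [0.0, -0.8, -0.8]
gripper_width: 6.2
```

```bash
python3 -c "
from h import *
feel(8)"
```

```text
Traceback (most recent call last):
  File "h.py", line 31, in feel
    print("stand xyz",((P[:2]-z["o"])@z["X"]).round(2),((P[:2]-z["o"])@z["Y"]).round(2),P[2].round(2),"F along X %.2f Y %.2f z %.2f"%(f[:2]@z["X"],f[:2]@z["Y"],f[2]),"w",s["gripper_width"].round(1),"t",round(s["time"],2))
                                                                                                                                                                          ^^^^^^^^^^^^^^^^^^^^^^^^
AttributeError: 'float' object has no attribute 'round'
```

```bash
sed -i 's/s\["gripper_width"\].round(1)/round(s["gripper_width"],1)/' h.py; python3 -c "
from h import *
feel(6)"
```

```text
stand xyz -44.75 -65.53 235.75 F along X -0.04 Y -0.16 z -1.21 w 6.2 t 5.43
```

send_rows --pt "0 0 -0.0125 0 0" --pt "0 0 -0.025 0 0" --pt "0 0 -0.025 0 0"

```text
time: 5.73
tool_pos: [598.7, 167.5, 237.0]
tcp_rot: [-0.0, 0.752, -0.659, 0.0]
wrist_force: [-0.1, -0.2, -0.6]
gripper_width: 6.2
```

```bash
python3 -c "
from h import *
feel(6)"
```

```text
stand xyz -44.75 -65.59 236.89 F along X -0.19 Y 0.03 z -1.39 w 6.5 t 5.98
```

send_rows --pt "0 0 -0.0125 0 0" --pt "0 0 -0.025 0 0" --pt "0 0 -0.025 0 0"

```text
time: 6.28
tool_pos: [598.6, 167.5, 238.0]
tcp_rot: [-0.0, 0.752, -0.659, 0.0]
wrist_force: [0.4, 1.0, -2.3]
gripper_width: 6.1
```

```bash
python3 -c "
from h import *
feel(6)"
```

```text
stand xyz -44.74 -65.59 237.88 F along X 0.16 Y -0.13 z -1.54 w 6.4 t 6.53
```

send_rows --pt "0 0 -0.0125 0 0" --pt "0 0 -0.0125 0 0" --pt "0 0 -0.0125 0 0"

```text
time: 6.83
tool_pos: [598.6, 167.5, 238.4]
tcp_rot: [-0.0, 0.752, -0.659, 0.0]
wrist_force: [0.7, -0.2, -1.6]
gripper_width: 6.3
```

```bash
python3 -c "
from h import *
feel(6)"
```

```text
stand xyz -44.75 -65.56 238.33 F along X -0.37 Y -0.11 z -1.70 w 6.1 t 7.08
```

send_rows --pt "0 0 -0.0125 0 0" --pt "0 0 -0.0125 0 0" --pt "0 0 -0.0125 0 0"

```text
time: 7.38
tool_pos: [598.6, 167.5, 238.9]
tcp_rot: [-0.0, 0.752, -0.659, 0.0]
wrist_force: [-0.4, -0.1, -2.1]
gripper_width: 6.5
```

```bash
python3 -c "
from h import *
feel(6)"
```

```text
stand xyz -44.76 -65.56 238.84 F along X -0.25 Y -0.11 z -1.61 w 6.4 t 7.63
```

send_rows --pt "0 0 -0.0125 0 0" --pt "0 0 -0.0125 0 0" --pt "0 0 -0.0125 0 0"

```text
time: 7.93
tool_pos: [598.6, 167.5, 239.3]
tcp_rot: [-0.0, 0.752, -0.659, 0.0]
wrist_force: [-0.1, 0.2, -0.9]
gripper_width: 6.7
```

```bash
python3 -c "
from h import *
feel(6)"
```

```text
stand xyz -44.76 -65.56 239.32 F along X 0.07 Y 0.04 z -1.40 w 6.1 t 8.18
```

send_rows --pt "0 0 -0.01 0 0" --pt "0 0 -0.01 0 0" --pt "0 0 -0.01 0 0"

```text
time: 8.48
tool_pos: [598.5, 167.5, 239.7]
tcp_rot: [0.0, 0.752, -0.659, -0.0]
wrist_force: [-0.5, -0.1, -1.5]
gripper_width: 6.2
```

```bash
python3 -c "
from h import *
feel(6)"
```

```text
stand xyz -44.75 -65.55 239.71 F along X 0.16 Y 0.15 z -1.28 w 6.8 t 8.73
```

send_rows --pt "0 0 -0.0125 0 0" --pt "0 0 -0.0125 0 0" --pt "0 0 -0.0125 0 0"

```text
time: 9.03
tool_pos: [598.4, 167.5, 240.0]
tcp_rot: [0.0, 0.752, -0.659, -0.0]
wrist_force: [-0.3, 0.0, -2.5]
gripper_width: 6.3
```

```bash
cat >> h.py <<'E'
def tab():
    im,d,c=cam("wrist"); A=cloud(d,c); z=np.load("stand.npz"); s=state()["tool_pos"]; x0=(s[:2]-z["o"])@z["X"]
    q=np.stack([(A[...,:2]-z["o"])@z["X"]-x0,(A[...,:2]-z["o"])@z["Y"],A[...,2]],-1)
    m=(abs(q[...,0])<3.5)&(abs(q[...,1]+65)<25)&(abs(q[...,2]-s[2])<22); Q=q[m]
    m=(abs(q[...,0])<20)&(abs(q[...,1]+65)<7)&(abs(q[...,2]-192)<9);Z=q[m]
    print("tab",len(Q),np.percentile(Q,3,axis=0).round(1),np.percentile(Q,97,axis=0).round(1)) if len(Q) else print("no tab")
    print("wire",len(Z),np.percentile(Z,[5,50,95],axis=0).round(1).tolist() if len(Z) else 0)
    return im
E
python3 -c "
from h import *
feel(6);im=tab();cv2.imwrite('pics/w3.png',im)"
```

```text
stand xyz -44.75 -65.46 240.03 F along X 0.08 Y 0.10 z -2.89 w 6.6 t 9.28
tab 1221 [ -3.4 -82.7 222.2] [  3.2 -47.7 246.6]
wire 649 [[-17.7, -71.0, 187.2], [-5.1, -66.5, 192.9], [17.7, -59.2, 194.8]]
```

View pics/w3.png

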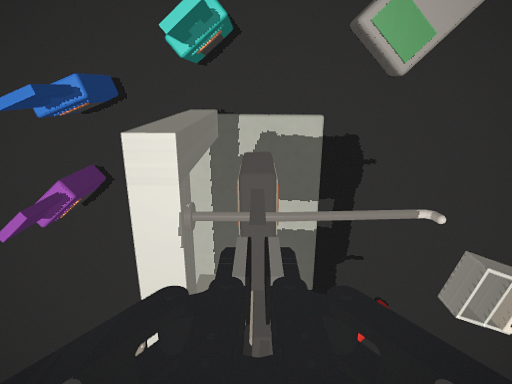

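send_rows --pt "0 0 0.015 0 0" --pt "0.2 0 0.025 0 0" --pt "0.4 0 0.035 0 0" --pt "0.6 0 0.045 0 0" --pt "0.8 0 0.058 0 0" --pt "1.0 0 0.07 0 0" --pt "1.2 0 0.085 0 0" --pt "1.2 0 0.085 0 0"

```text
time: 10.05
tool_pos: [605.1, 118.1, 236.6]
tcp_rot: [0.0, 0.751, -0.66, 0.0]
wrist_force: [0.3, 0.2, -2.0]
gripper_width: 6.2
```

```bash
python3 -c "
from h import *
feel(6)"
```

```text
stand xyz -93.27 -65.55 236.77 F along X 0.12 Y -0.27 z -1.53 w 6.4 t 10.3
```

send_rows --pt "0 0 -0.0125 0 0" --pt "0 0 -0.0125 0 0" --pt "0 0 -0.0125 0 0"

```text
time: 10.6
tool_pos: [604.7, 120.1, 237.2]
tcp_rot: [0.0, 0.752, -0.659, -0.0]
wrist_force: [-0.5, 0.3, -1.9]
gripper_width: 6.3
```

```bash
python3 -c "
from h import *
feel(6)"
```

```text
stand xyz -92.63 -65.51 237.22 F along X 0.09 Y 0.00 z -2.12 w 6.3 t 10.85
```

send_rows --pt "0 0 -0.01 0 0" --pt "0 0 -0.01 0 0" --pt "0 0 -0.01 0 0"

```text
time: 11.15
tool_pos: [604.7, 119.9, 237.5]
tcp_rot: [0.0, 0.752, -0.659, -0.0]
wrist_force: [0.3, -0.3, -2.9]
gripper_width: 6.3
```

```bash
python3 -c "
from h import *
feel(6)"
```

```text
stand xyz -92.77 -65.49 237.59 F along X -0.42 Y 0.25 z -2.73 w 6.2 t 11.4
```

send_rows --pt "0 0 0.018 0 0" --pt "0.2 0 0.031 0 0" --pt "0.4 0 0.045 0 0" --pt "0.6 0 0.058 0 0" --pt "0.8 0 0.071 0 0" --pt "1.0 0 0.085 0 0" --pt "1.18 0 0.098 0 0" --pt "1.18 0 0.098 0 0"

```text
time: 12.12
tool_pos: [611.3, 71.3, 233.7]
tcp_rot: [0.0, 0.751, -0.66, 0.0]
wrist_force: [0.3, -0.4, -2.2]
gripper_width: 6.4
```

```bash
python3 -c "
from h import *
feel(6)"
```

```text
stand xyz -140.5 -65.55 233.75 F along X -0.04 Y -0.02 z -2.24 w 5.8 t 12.37
```

send_rows --pt "0 0 -0.0125 0 0" --pt "0 0 -0.0125 0 0" --pt "0 0 -0.0125 0 0"

```text
time: 12.67
tool_pos: [610.9, 73.3, 234.2]
tcp_rot: [0.0, 0.752, -0.659, -0.0]
wrist_force: [-0.1, -0.2, -2.4]
gripper_width: 6.4
```

```bash
python3 -c "
from h import *
feel(6)"
```

```text
stand xyz -139.82 -65.51 234.21 F along X -0.05 Y 0.07 z -2.52 w 6.5 t 12.92
```

send_rows --pt "0 0 0.01 0 0" --pt "0.1 0 0.02 0 0" --pt "0.2 0 0.03 0 0" --pt "0.3 0 0.038 0 0" --pt "0.35 0 0.043 0 0" --pt "0.4 0 0.046 0 0" --pt "0.45 0 0.05 0 0" --pt "0.45 0 0.05 0 0"

```text
time: 13.63
tool_pos: [613.5, 54.8, 232.3]
tcp_rot: [0.0, 0.752, -0.659, 0.0]
wrist_force: [-0.7, 0.0, -1.1]
gripper_width: 6.0
```

```bash
python3 -c "
from h import *
feel(6)"
```

```text
stand xyz -158.02 -65.59 232.33 F along X 0.19 Y -0.00 z -1.30 w 6.3 t 13.88
```

send_rows --pt "0.05 0 0.003 0 0" --pt "0.1 0 0.006 0 0" --pt "0.15 0 0.009 0 0" --pt "0.2 0 0.012 0 0" --pt "0.2 0 0.012 0 0"

```text
time: 14.35
tool_pos: [614.5, 46.8, 231.8]
tcp_rot: [0.0, 0.752, -0.659, 0.0]
wrist_force: [0.3, -0.6, -1.5]
gripper_width: 6.1
```

```bash
python3 -c "
from h import *
feel(6)"
```

```text
stand xyz -166.11 -65.57 231.8 F along X 0.03 Y -0.07 z -1.41 w 6.4 t 14.6
```

Passing the tip freely; keep level and go out beyond it.

send_rows --pt "0.05 0 0.003 0 0" --pt "0.1 0 0.006 0 0" --pt "0.15 0 0.008 0 0" --pt "0.2 0 0.01 0 0" --pt "0.3 0 0.01 0 0" --pt "0.45 0 0.01 0 0" --pt "0.65 0 0.01 0 0" --pt "0.8 0 0.01 0 0"

```text
time: 15.32
tool_pos: [618.8, 14.5, 231.5]
tcp_rot: [0.0, 0.752, -0.659, 0.0]
wrist_force: [0.1, -0.6, -1.5]
gripper_width: 6.1
```

```bash
python3 -c "
from h import *
feel(6)"
```

```text
stand xyz -198.87 -65.58 231.43 F along X -0.50 Y -0.17 z -1.58 w 6.6 t 15.57
```

```bash
python3 -c "
from h import *
go(465.9,-139.2,235,-102.3)"
```

```text
yaw -82.46 pos [618.6  15.7 231.4] rows [ 3.338  4.293 -0.09   3.969] F [-0.36 -0.41 -1.2 ] w 6.5 t 15.6167
```

send_rows --pt "0.4 0.5 -0.09 0.5 0" --pt "0.9 1.2 -0.09 1.2 0" --pt "1.5 1.9 -0.09 2.0 0" --pt "2.1 2.7 -0.09 2.8 0" --pt "2.7 3.5 -0.09 3.6 0" --pt "3.1 4.0 -0.09 3.97 0" --pt "3.34 4.3 -0.09 3.97 0" --pt "3.34 4.3 -0.09 3.97 0"

```text
time: 16.28
tool_pos: [464.2, -140.9, 235.2]
tcp_rot: [-0.0, -0.626, 0.78, -0.0]
wrist_force: [1.3, 0.1, -1.0]
gripper_width: 6.5
```

Run:
```python
from h import *
go(465.9,-139.2,235,-102.3)
s=state()["tool_pos"]
for n in("wrist","top","scene"):
    im,d,c=cam(n);A=cloud(d,c); cv2.imwrite(f"pics/{n}4.png",im); np.savez(n+"4.npz",im=im,W=A)
    def box(lo,hi,x0,x1,y0,y1):
        m=(A[...,2]>lo)&(A[...,2]<hi)&(A[...,0]>x0)&(A[...,0]<x1)&(A[...,1]>y0)&(A[...,1]<y1)
        if m.sum()>10:
            r=cv2.minAreaRect(A[m][:,:2].astype(np.float32)); return int(m.sum()),np.round(r[0],1),np.round(r[1],1),round(r[2],1),np.round(cv2.boxPoints(r),1).tolist()
    print(n,"rim",box(39,50,390,540,-230,-90)); print("mod",box(55,72,390,540,-230,-90))
    m=(abs(A[...,0]-s[0])<45)&(abs(A[...,1]-s[1])<45)&(A[...,2]>85)&(A[...,2]<185)
    if m.sum()>10: print("case",m.sum(),np.percentile(A[m],[2,98],axis=0).round(1).tolist())
```

```text
yaw -102.48 pos [ 464.2 -140.9  235.2] rows [-0.052 -0.033  0.005 -0.037] F [ 1.32  0.07 -1.04] w 6.5 t 16.2833
wrist rim (1280, array([ 462.3, -158.6]), array([84.3, 76.1]), 77.6, [[416.1000061035156, -191.60000610351562], [490.3999938964844, -208.0], [508.5, -125.69999694824219], [434.20001220703125, -109.30000305175781]])
mod (1299, array([ 455.1, -177.9]), array([26.3, 50.3]), 78.7, [[427.8999938964844, -185.89999389648438], [477.29998779296875, -195.6999969482422], [482.3999938964844, -169.89999389648438], [433.0, -160.10000610351562]])
case 2520 [[447.8, -158.5, 121.3], [492.3, -128.1, 184.6]]
top rim None
mod (27, array([ 459.3, -181.4]), array([19.3,  8.2]), 58.0, [[450.70001220703125, -187.5], [457.70001220703125, -191.8000030517578], [467.8999938964844, -175.39999389648438], [461.0, -171.10000610351562]])
case 14 [[458.5, -138.1, 179.8], [467.9, -131.5, 184.7]]
scene rim (233, array([ 461.1, -159.4]), array([82.7, 81.7]), 78.6, [[412.8999938964844, -191.8000030517578], [493.0, -208.0], [509.29998779296875, -126.9000015258789], [429.20001220703125, -110.80000305175781]])
mod (137, array([ 456.2, -177.7]), array([26.8, 49. ]), 79.3, [[429.70001220703125, -186.39999389648438], [477.79998779296875, -195.5], [482.79998779296875, -169.10000610351562], [434.6000061035156, -160.0]])
case 321 [[446.9, -155.1, 114.0], [494.3, -122.6, 184.3]]
```

View pics/wrist4.png

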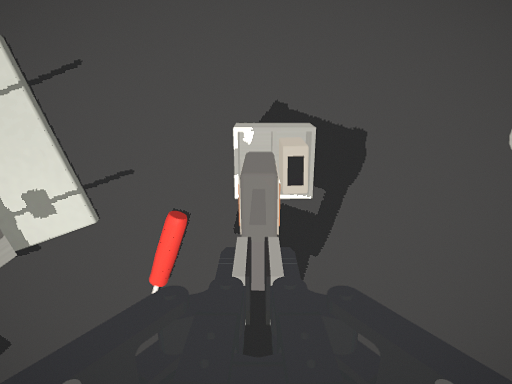

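send_rows --pt "-0.05 -0.04 0 -0.04 0" --pt "-0.05 -0.04 0.3 -0.04 0" --pt "-0.05 -0.04 0.7 -0.04 0" --pt "-0.05 -0.04 1.0 -0.04 0" --pt "-0.05 -0.04 1.1 -0.04 0" --pt "-0.05 -0.04 1.1 -0.04 0" --pt "-0.05 -0.04 1.1 -0.04 0"

```text
time: 17.02
tool_pos: [467.8, -137.6, 190.8]
tcp_rot: [-0.0, -0.629, 0.778, 0.0]
wrist_force: [0.3, 0.5, -0.6]
gripper_width: 6.1
```

Run:
```python
from h import *
go(466.6,-139.1,137,-102.4); feel(5)
im,d,c=cam("scene");A=cloud(d,c)
m=(abs(A[...,0]-466)<45)&(abs(A[...,1]+139)<40)&(A[...,2]>70)&(A[...,2]<130);print("case",np.percentile(A[m],[2,98],axis=0).round(1).tolist(),np.nanmin(A[m][:,2]))
w=cam("wrist")[0]
cv2.imwrite("pics/s5.png",np.hstack([cv2.resize(im[130:230,130:230],(400,400),interpolation=2),cv2.resize(w[100:300,156:356],(400,400))]))
```

```text
yaw -102.08 pos [ 467.8 -137.6  190.8] rows [0.043 0.021 1.344 0.063] F [ 0.34  0.46 -0.58] w 6.1 t 17.0167
stand xyz -330.42 103.8 191.56 F along X -0.19 Y 0.07 z -1.12 w 6.2 t 17.22
case [[455.2, -154.0, 71.3], [496.9, -122.7, 127.6]] 70.05290545168747
```

View pics/s5.png

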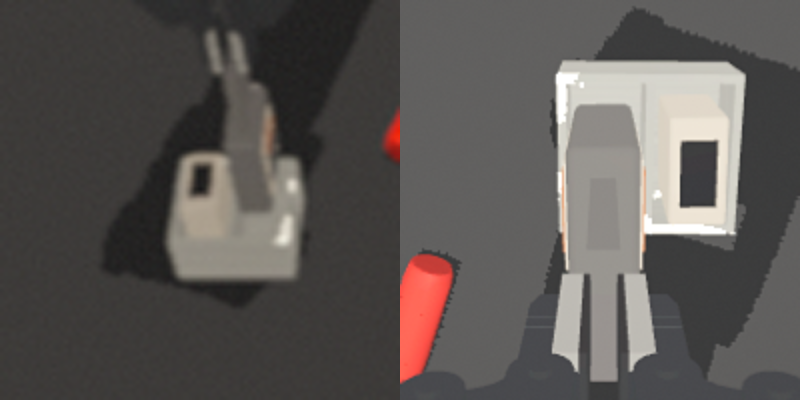

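send_rows --pt "0.04 0.02 0.2 0.06 0" --pt "0.04 0.02 0.4 0.06 0" --pt "0.04 0.02 0.6 0.06 0" --pt "0.04 0.02 0.8 0.06 0" --pt "0.04 0.02 1.0 0.06 0" --pt "0.04 0.02 1.15 0.06 0" --pt "0.04 0.02 1.25 0.06 0" --pt "0.04 0.02 1.25 0.06 0"

```text
time: 18.03
tool_pos: [465.9, -138.8, 139.7]
tcp_rot: [-0.0, -0.627, 0.779, 0.001]
wrist_force: [0.3, -0.4, -1.8]
gripper_width: 6.5
```

Run:
```python
from h import *
feel(5); go(466.6,-139.1,131.7,-102.4)
```

```text
stand xyz -331.46 105.52 140.82 F along X -0.22 Y 0.08 z -1.40 w 6.2 t 18.23
yaw -102.41 pos [ 466.9 -139.4  141.6] rows [-0.005  0.009  0.247 -0.002] F [ 0.15 -0.77 -1.75] w 6.5 t 18.2833
```

send_rows --pt "0 0 0.04 0 0" --pt "0 0 0.08 0 0" --pt "0 0 0.12 0 0" --pt "0 0 0.16 0 0" --pt "0 0 0.2 0 0" --pt "0 0 0.2 0 0"

```text
time: 18.78
tool_pos: [466.3, -139.0, 132.5]
tcp_rot: [-0.0, -0.627, 0.779, 0.0]
wrist_force: [-0.4, 0.4, -0.8]
gripper_width: 6.7
```

Run:
```python
from h import *
feel(6)
```

```text
stand xyz -331.43 105.56 132.89 F along X 0.19 Y 0.05 z -1.03 w 6.5 t 19.03
```

send_rows --pt "0 0 0.012 0 0" --pt "0 0 0.025 0 0" --pt "0 0 0.025 0 0"

```text
time: 19.33
tool_pos: [466.5, -139.1, 131.9]
tcp_rot: [-0.0, -0.627, 0.779, 0.0]
wrist_force: [-0.3, 0.4, -1.6]
gripper_width: 6.2
```

Run:
```python
from h import *
feel(6)
```

```text
stand xyz -331.45 105.53 131.98 F along X 0.07 Y -0.00 z -1.61 w 6.1 t 19.58
```

send_rows --pt "0 0 0.01 0 0" --pt "0 0 0.02 0 0" --pt "0 0 0.02 0 0"

```text
time: 19.88
tool_pos: [467.0, -139.4, 131.9]
tcp_rot: [0.0, -0.627, 0.779, -0.0]
wrist_force: [-0.5, 0.9, 3.0]
gripper_width: 6.4
```

Run:
```python
from h import *
feel(6)
```

```text
stand xyz -331.75 105.16 131.82 F along X 0.47 Y 0.66 z 4.05 w 6.6 t 20.13
```

send_rows --pt "0 0 0.01 0 0" --pt "0 0 0.015 0 0" --pt "0 0 0.015 0 0"

```text
time: 20.43
tool_pos: [467.3, -139.6, 131.8]
tcp_rot: [0.0, -0.627, 0.779, -0.001]
wrist_force: [-1.8, 1.4, 8.2]
gripper_width: 6.4
```

Run:
```python
from h import *
feel(6)
```

```text
stand xyz -332.01 104.86 131.83 F along X 1.23 Y 1.72 z 8.22 w 6.4 t 20.68
```

send_rows --pt "0 0 -0.018 0 0" --pt "0 0 -0.018 0 0" --pt "0 0 -0.018 0 0.05" --pt "0 0 -0.018 0 0.15" --pt "0 0 -0.018 0 0.3" --pt "0 0 -0.018 0 0.4" --pt "0 0 -0.018 0 0.4" --pt "0 0 -0.018 0 0.4" --newtons 20

```text
time: 21.4
tool_pos: [466.3, -139.1, 131.0]
tcp_rot: [-0.0, -0.627, 0.779, 0.0]
wrist_force: [0.0, -0.1, -0.5]
gripper_width: 34.0
```

Run:
```python
from h import *
feel(3)
```

```text
stand xyz -331.36 105.65 131.07 F along X -0.14 Y -0.10 z -0.25 w 34.3 t 21.5
```

send_rows --pt "0 0 -0.3 0 0.4" --pt "0 0 -0.8 0 0.4" --pt "0 0 -1.5 0 0.4" --pt "0 0 -2.5 0 0.4" --pt "0 0 -3.0 0 0.4" --pt "0 0 -3.5 0 0.4" --pt "0 0 -3.5 0 0.4" --pt "0 0 -3.5 0 0.4"

```text
time: 22.22
tool_pos: [467.0, -139.4, 272.2]
tcp_rot: [0.0, -0.627, 0.779, -0.001]
wrist_force: [0.1, -1.2, -0.0]
gripper_width: 33.8
```

Run:
```python
from h import *
feel(2)
ims=[]
for n in("wrist","scene"):
    im,d,c=cam(n);A=cloud(d,c); ims.append(im)
    m=(abs(A[...,0]-467)<45)&(abs(A[...,1]+139)<40)
    for lo,hi in((68,80),(105,145)):
        k=m&(A[...,2]>lo)&(A[...,2]<hi)
        if k.sum()>5: r=cv2.minAreaRect(A[k][:,:2].astype(np.float32)); print(n,lo,k.sum(),np.round(r[0],1),np.round(r[1],1),round(r[2],1),np.nanmax(A[k][:,2]).round(1))
cv2.imwrite("pics/end.png",np.hstack([cv2.resize(ims[1][130:230,130:230],(400,400),interpolation=2),cv2.resize(ims[0],(400,300))[:,:].repeat(1,0) if 0 else cv2.copyMakeBorder(cv2.resize(ims[0],(400,300)),0,100,0,0,0)]))
```

```text
stand xyz -331.53 105.42 271.37 F along X -0.51 Y -0.05 z -0.67 w 33.9 t 22.27
wrist 68 522 [ 464.  -151.2] [49.9 55.1] 77.0 80.0
wrist 105 413 [ 465.8 -139.4] [ 7.5 36.6] 77.6 138.4
scene 68 78 [ 472.1 -139.2] [40.9 56.5] 34.1 80.0
scene 105 76 [ 465.8 -139.1] [ 9.2 40.2] 76.5 138.8
```

View pics/end.png

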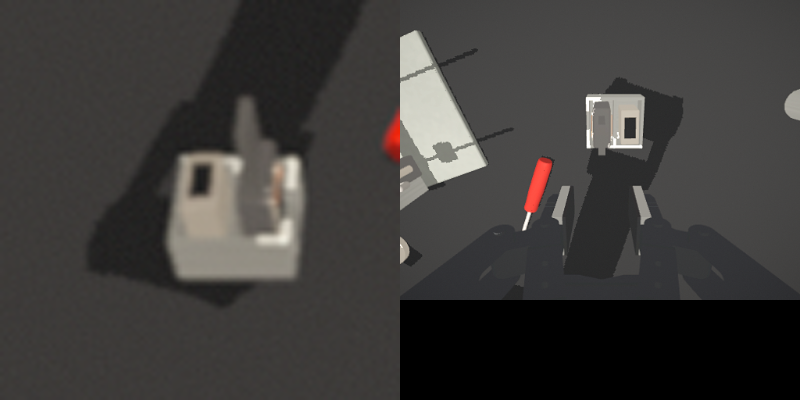

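```bash
python3 -c "
from h import *
print(workorder.close_job(), state()['time'])"
```

```text
the job is handed in; nothing more can be done
the job is handed in; nothing more can be done
```

The wide relay pack is off its peg and standing upright in the rack's empty pocket. It is released, the arm is clear above it, and the job is handed in at about 22 s of the 72 s allowed.

- **Taking it off:** I lifted the tab until its lower edge just touched the wire's underside. I slid it out just below that contact, re-touching at two points and feeling the force at stops along the way; the wire is bent about 0.07 rad down. The pack passed the tip freely. The most I felt on the peg was about 1.5 N beyond the pack's own weight (about 1.4 N), well under the 10 N limit.
- **Setting it down:** It touched the floor within 0.2 mm of the height I expected. I pressed slightly more than needed to confirm it, to about 8 N on the wrist sensor (roughly 9.5 N on the rack), against the 30 N limit.
- **Last checks:** Two cameras put the tab top within 1 mm of the pocket centre. That is directly above the base, so the pack is upright. The module looks unmoved in the final picture. The slim pack was not measured again after the move, but nothing came near it.
- **Disagreements:** The gripper read about 6.4 mm on the 8 mm tab. The highest depth readings on the tab top were about 138 mm, against 135 mm expected. I put both down to sensor bias or noise.

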